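# Mesh the pacifier carousel with the steriliser's drive gear and run it to its stop

### The arm

A 6-joint arm with a two-finger parallel gripper is mounted at the origin on the work surface. World frame = base frame: x ahead of the robot, y to its left, z up, the work surface at z = 0. Lengths are in m, angles in degrees, forces in N, time in s.
With the tool pointing down it reaches from about 0.275 to 0.75 m from the base axis. Payload 10.2 kg.
Tool frame: the origin (TCP) lies at the very end of the fingers, on their centre line; the grasp point (between the pads) lies 19 mm behind it; z points along the fingers, y is the direction in which the jaws open and shut (so a half turn about z gives the same grasp; the last joint's range is limited). The gripper opens to 85 mm and grips with 20 to 120 N. Pads are 22 mm wide; open, the fingers measure 114 mm over their backs; the gripper's body (76 mm by 85 mm) begins 54 mm behind the grasp point. The pads swing forward as they close: fully open they stand 13 mm farther back than shut.
Start: joints at [-77.831, 17.928, 85.812, -0, 76.261, -12.8], TCP at [0.222, -0.476, 0.205] pointing down, gripper open.
Joint ranges: [-168.41, 168.41], [-55.51, 124.54], [10.69, 146.95], [-70.63, 250.63], [1, 178], [-165.06, 165.06]. Speed limits (degrees/s): [136.94, 136.94, 172.46, 180, 180, 180].

### API

Orientations are given as [roll, pitch, yaw] about the fixed x, y, z axes, in that order (R = Rz(yaw) Ry(pitch) Rx(roll)).
In Python, from workcell import env, viewer, job, spotter gives the robot as it stands. The module is installed in compiled form; this text tells all that it offers.
- The arm moves only by the shell command python3 -m inch 'ROWS' [FORCE]. ROWS is JSON, a list of rows, each an object of numbers: "x", "y", "z": the shift along the tool's x, y, z in mm; "rx", "ry", "rz": the turn, a rotation vector about the tool's x, y, z in degrees; "claw": the opening, from 0 (shut) to 1 (fully open). A call has 1 to 10 rows; each row shifts and turns the commanded pose from where the row before left it, along the tool's axes as they then stand; what a row does not reach is not made up. A row lasts 1/10 s, in which the tool goes at most 50 mm and 8.59 degrees, less where a joint would pass 70% of its speed; a pose out of reach is approached as far as the arm can. A call with a gripper value outside its range is refused whole. The fingers move at their own pace and stop on an object; FORCE is the grip in N (left out, the last holds). Time passes only in rows, so rows that do not move let the fingers close. It gives the time, the measured TCP pose, the force and the opening at its end, in the units of the state.
- env.get_obs(): the state, without advancing time (a new reading comes with each control period).
- viewer.read_camera(name): name is "side" or "top"; returns a dict with "pixels" (420x560x3 uint8, blue, green, red), "fx", "fy", "cx", "cy" (pixels), "dist_coeffs" ([k1, k2, p1, p2, k3] as OpenCV has them; the pictures are not rectified), "cam_to_world" (4x4, takes a point from camera to world coordinates). Camera axes: x right, y up, looking along -z (the intrinsics and any distortion apply to the point x, -y, -z); pixel columns grow to the right and rows downward; lengths in m; the calibration is good to about 2 mm. A picture is of the moment at which its call begins. There is no depth.
- job.job_done(): hands the job in, once; it reports no verdict.
Trained networks look in the newest picture that a camera, given by its name, has taken for a name from the list of things; names that differ only in an ending like _2 or _b are one class to them, and where a whole thing is asked for, a point or a joint stands for the part that bears it (a point fixed in the world has none). Each returns a list of dicts, best first, with "p" (0 to 1); they miss things now and then, are a little off and sometimes report something else, mostly with a low value. They report only what shows in the picture. A call takes as long as a camera call. They do not tell look-alikes from the thing itself.
- spotter.silhouettes(camera, thing): "mask" (420x560 bool, what is visible of it) and "location" ([column, row] in pixels, amid what is visible of it).
The state is a dict: "t": time; "joints": joint angles; "dq": joint speeds; "tau": joint torques, N m; "ee_pos": TCP position; "ee_rot": TCP orientation; "contact_force": force on the tool from outside, world axes, zero at the start; "moment": the same for the moment, N m; "opening": finger opening in m.
Only numpy, scipy, OpenCV 4.12 (cv2) and the standard library are available. Lean on these libraries where they do the work, as an engineer would, in place of code of your own. Each camera call takes 0.05 s, during which the arm holds its last target.

### The job

Put the teal toothed carousel onto the spindle of the white steam steriliser, rocking it about its axis as you lower it, as far as needed, until its teeth drop between the teeth of the dark drive gear and it lies flat and fully down on the deck; let go of it. Then, with the carousel released, turn the yellow knob on the drive gear clockwise (seen from above) all the way to its stop, so that the knob drives the carousel round, and let go. Leave the things on the bamboo tray where they stand.

Things in the scene. Friction and masses are not known exactly. Their poses are not given: they have to be found in the camera images.
- carousel: Loose teal plastic gear wheel, about 0.25 kg, lying flat, handle up. Origin on its axis at its underside, z up. 12 round-tipped teeth, centred at multiples of 30 deg from its x axis, 13 mm wide; teeth and web 14 mm high, pitch radius 56, tip radius 62.5, root radius 46. In the middle a hub, radius 22, 33 mm high, with a blind bore from below, radius 13, 29 mm deep.
- carousel_grip (a point): Grip point of the carousel's white handle, on its axis, 62 mm above its underside; axes as the carousel's. The handle is an upright bar on the hub, 36 mm long (along x), 14 mm thick (along y), its top 80 mm above the underside.
- steriliser: Fixed white steam-steriliser base, cover off: block 196 x 146 mm, 36 mm high with a flat deck; origin on the dresser top, below the spindle axis. The block spans x = -124 to 72, y = -73 to 73 mm in its frame. The drive gear with the knob stands on the deck at x = -84 mm, y = 0 (the side turned roughly to the robot).
- spindle (a point): Foot of the fixed steel spindle, on its axis at deck height (36 mm above the dresser); axes as the steriliser's. Spindle radius 10, height 26 mm, the last 8 mm a cone down to radius 4. The fully seated carousel has its origin here.
- drive_gear (a point): Foot of the dark drive gear, on its axis at deck height, 84 mm from the spindle; axes turn with it. 6 round-tipped teeth, at multiples of 60 deg from its x axis, 13 mm wide, 12 mm high, pitch radius 28, tip radius 34.5, root radius 17. With x on the line to the spindle (joint 0), a tooth points at the spindle.
- knob (a joint): Angle (rad) of drive gear and yellow knob (one piece): grows clockwise from above, -0.65 (stop) to 0.65 (stop); 0 = bar along the steriliser's x. Friction 0.15 N m: it stays where left, also when teeth rub lightly on it. Teeth mesh (play under 2 deg either way) at carousel yaw relative to steriliser = 15 deg + half this angle + any multiple of 30 deg; otherwise the carousel catches 12 mm up on the drive gear.
- knob_grip (a point): Grip point of the yellow knob, on its axis, 84 mm above the dresser. The knob is a bar 36 mm long (along this point's x, which turns with it), 14 mm thick, from 66 to 98 mm above the dresser, on a stem of 9 mm radius.
- tray: Fixed bamboo tray, 178 x 468 mm, rim 18 mm high, beyond the work; origin below its middle. Its three things are to be left alone.
- ring_dish: Loose pink ceramic ring dish, 100 mm wide, 26 mm high, on the tray; origin at the centre of its underside. Leave alone.
- canister: Loose sealed clear canister, 80 mm wide, 110 mm high, on the tray; origin at the centre of its underside. Leave alone.
- pacifiers: Loose bamboo board 55 x 150 mm with three orange pacifiers in a row, 48 mm high in all, on the tray; origin at the centre of its underside. Leave alone.
Not all that is in view belongs to the job. Leave any brown look-alike of the steriliser alone.

How it is judged:
By the outcome, as a careful person would: the job done as asked, in the order asked, and still so for the second after the job is handed in, with the robot touching nothing.
It also fails if it takes over 54 s, if anything falls off the work surface, if the arm or the gripper's body presses on something with over 40 N, if the wrist force passes 120 N, or if a joint passes its speed limit or range.

## Working session

There is one attempt and no reset: what is moved stays moved. The work goes in short steps, Python scripts to look and compute and a shell command to move; the robot and the scene stay as the last step left them, time stands still between calls to the robot, and variables do not carry over. Pictures are saved under pics/ and viewed, and the job is handed in when it is done.

```bash
mkdir -p pics; ls; python3 - <<'E'
from workcell import env, viewer, job, spotter
import cv2
for n in ("side","top"):
    c=viewer.read_camera(n); cv2.imwrite(f"pics/{n}0.png",c["pixels"])
    print(n,c["fx"],c["fy"],c["cx"],c["cy"],c["dist_coeffs"]);print(c["cam_to_world"])
print(env.get_obs())
E
```

```text
pics
side 547.0071352721142 547.0071352721142 274.98092525905 206.6099091969393 [-0.18600557  0.          0.          0.          0.        ]
[[-0.86033896  0.36227845 -0.35856826  0.1847443 ]
 [-0.50964143 -0.59884323  0.61778022  0.59760426]
 [ 0.00908229  0.71424163  0.69984027  0.86115626]
 [ 0.          0.          0.          1.        ]]
top 414.3535393486938 414.3535393486938 279.67792825527556 200.52730489600154 [-0.06190038  0.          0.          0.          0.        ]
[[ 0.02098485  0.99123031 -0.13046879  0.47984938]
 [-0.99949447  0.02391697  0.02094739 -0.07934136]
 [ 0.0238841   0.12996325  0.9912311   0.96080438]
 [ 0.          0.          0.          1.        ]]
{'t': 0.1, 'joints': array([-7.78299236e+01,  1.79556774e+01,  8.58489640e+01,  1.46752842e-03,
        7.62617661e+01, -1.27982463e+01]), 'dq': array([-0.01827767, -0.07438119, -0.30147356,  0.06660241,  0.03997301,
       -0.05635948]), 'tau': array([ 2.76675775e-03, -4.12898397e+01, -2.60143912e+01, -1.44595087e-04,
        2.99146392e-03, -1.44387099e-05]), 'ee_pos': array([ 0.22156493, -0.47567227,  0.20500188]), 'ee_rot': array([-1.79935558e+02, -1.61002206e-02,  2.49679643e+01]), 'contact_force': array([0.10261688, 0.15801562, 0.35383172]), 'moment': array([ 0.03046325,  0.01577392, -0.01251773]), 'opening': 0.08528776440152155}
```

View pics/side0.png

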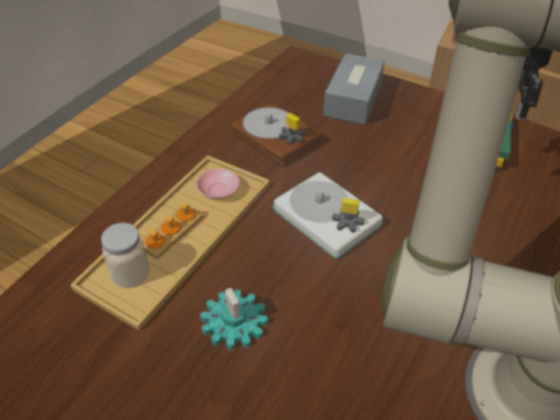

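View pics/top0.png

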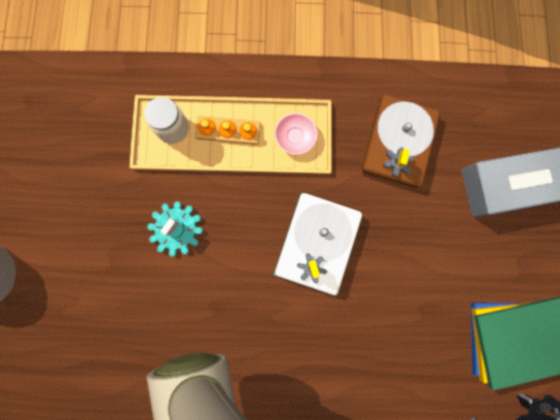

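Candidates: the carousel is only the teal gear at top (175,229) / side (234,318). For the steriliser there are two: the white block at top (318,243) / side (328,212), and the brown look-alike at top (402,140) / side (276,132). I choose the white one. Now close crops to check.

```bash
cat > h.py <<'E'
import numpy as np, cv2
from workcell import env, viewer, job, spotter
F=np.diag([1.,-1,-1])
def cam(n):
    c=viewer.read_camera(n); c["name"]=n
    M=np.array(c["cam_to_world"]); R=F@M[:3,:3].T; t=-R@M[:3,3]
    c["R"],c["t"]=R,t; c["K"]=np.array([[c["fx"],0,c["cx"]],[0,c["fy"],c["cy"]],[0,0,1]]); c["d"]=np.array(c["dist_coeffs"],float)
    return c
def proj(c,P):
    return cv2.projectPoints(np.asarray(P,float).reshape(-1,3),cv2.Rodrigues(c["R"])[0],c["t"],c["K"],c["d"])[0].reshape(-1,2)
def ray(c,uv,z):
    p=cv2.undistortPoints(np.array(uv,float).reshape(-1,1,2),c["K"],c["d"]).reshape(-1,2)
    d=np.c_[p,np.ones(len(p))]@c["R"]; o=-c["R"].T@c["t"]
    return o+d*((z-o[2])/d[:,2])[:,None]
def rz(a):
    a=np.deg2rad(a); return np.array([[np.cos(a),-np.sin(a),0],[np.sin(a),np.cos(a),0],[0,0,1.]])
def place(P,x,y,yaw,z=0): return np.asarray(P,float)@rz(yaw).T+[x,y,z]
S=4  # render upscaling
def fill(img,c,P):
    q=proj(c,P); h=cv2.convexHull(((q+0.5)*S*16-8).astype(np.int32)); cv2.fillConvexPoly(img,h,1,shift=4)
def circ(r,z,n=24,cx=0,cy=0):
    a=np.arange(n)*2*np.pi/n; return np.c_[cx+r*np.cos(a),cy+r*np.sin(a),np.full(n,z)]
def prism(xy,z0,z1):
    xy=np.asarray(xy); return np.r_[np.c_[xy,np.full(len(xy),z0)],np.c_[xy,np.full(len(xy),z1)]]
def box(x0,x1,y0,y1,z0,z1): return prism([[x0,y0],[x1,y0],[x1,y1],[x0,y1]],z0,z1)
def gearparts(n,rp,rroot,w,z0,z1):
    L=[np.r_[circ(rroot,z0),circ(rroot,z1)]]
    for k in range(n):
        a=360/n*k; t=np.linspace(-90,90,9)*np.pi/180
        xy=np.r_[[[rroot-.004,w/2],[rroot-.004,-w/2]],np.c_[rp+w/2*np.cos(t),w/2*np.sin(t)]]
        L.append(prism(xy,z0,z1)@rz(a).T)
    return L
CAR=gearparts(12,.056,.046,.013,0,.014)+[np.r_[circ(.022,0),circ(.022,.033)]]
HAN=box(-.018,.018,-.007,.007,.033,.080)
BLK=box(-.124,.072,-.073,.073,0,.036)
def soft(c,parts,base=None):
    img=np.zeros((420*S,560*S),np.uint8)
    for P in parts: fill(img,c,P)
    return cv2.GaussianBlur(cv2.resize(img.astype(np.float32),(560,420),interpolation=cv2.INTER_AREA),(0,0),.8)
E
python3 - <<'E'
from h import *
for n in ("side","top"):
    c=cam(n); im=c["pixels"]
    for nm,th in (("car","carousel"),("ster","steriliser")):
        r=spotter.silhouettes(n,th); print(n,th,[(round(q["p"],2),np.round(q["location"]),q["mask"].sum()) for q in r])
    rs=[]
    for (u,v) in ({"side":[(234,318),(328,212)],"top":[(175,229),(318,243)]}[n]):
        rs.append(cv2.resize(im[v-56:v+56,u-56:u+56],None,fx=3.5,fy=3.5,interpolation=cv2.INTER_CUBIC))
    cv2.imwrite(f"pics/crop_{n}.png",np.hstack(rs))
E
```

```text
side carousel [(0.86, array([233., 317.]), np.int64(2757)), (0.65, array([349., 214.]), np.int64(735))]
side steriliser [(0.77, array([328., 211.]), np.int64(5042))]
top carousel [(0.86, array([174., 230.]), np.int64(1892))]
top steriliser [(0.9, array([400., 142.]), np.int64(5080)), (0.7, array([319., 244.]), np.int64(5720)), (0.27, array([236., 146.]), np.int64(10326))]
```

View pics/crop_side.png

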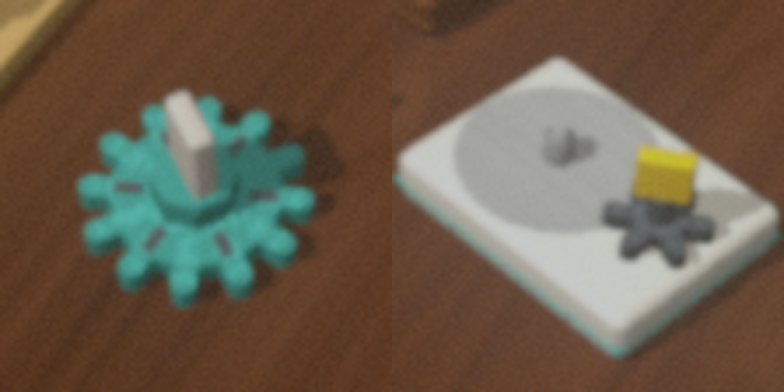

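View pics/crop_top.png

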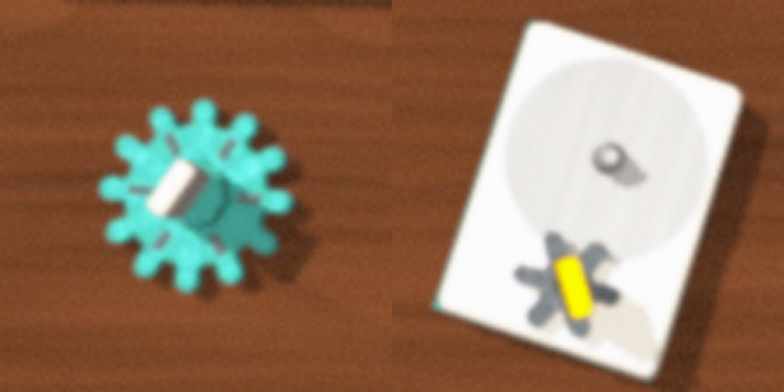

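```bash
cat > fit.py <<'E'
from h import *
from scipy.optimize import minimize, minimize_scalar
def hsv(c): return cv2.cvtColor(c["pixels"],cv2.COLOR_BGR2HSV).astype(int)
def teal(c,ctr,r=60):
    h=hsv(c); m=((h[...,0]>75)&(h[...,0]<100)&(h[...,1]>90)&(h[...,2]>50)).astype(np.float32)
    w=np.zeros_like(m); cv2.circle(w,(int(ctr[0]),int(ctr[1])),r,1,-1); return m*w
def yellow(c,ctr,r=40):
    h=hsv(c); m=((h[...,0]>22)&(h[...,0]<34)&(h[...,1]>170)&(h[...,2]>90)).astype(np.float32)
    w=np.zeros_like(m); cv2.circle(w,(int(ctr[0]),int(ctr[1])),r,1,-1); return m*w
def fitcar(cs,ctrs,x0,z=0,offs=True):
    T=[cv2.GaussianBlur(teal(c,k),(0,0),.8) for c,k in zip(cs,ctrs)]
    def cost(p):
        s=0
        for c,t in zip(cs,T):
            m=soft(c,[place(P,p[0],p[1],p[2],z) for P in CAR]); h=soft(c,[place(HAN,p[0],p[1],p[2],z)])
            s+=np.abs((m-t)*(1-h)).sum()+ (h*t).sum()
        return s
    best=None
    for y0 in x0[2]:
        r=minimize(cost,[x0[0],x0[1],y0],method="Nelder-Mead",options=dict(initial_simplex=np.array([[x0[0],x0[1],y0],[x0[0]+.006,x0[1],y0],[x0[0],x0[1]+.006,y0],[x0[0],x0[1],y0+6]]),xatol=1e-4,fatol=.5,maxiter=150))
        if best is None or r.fun<best.fun: best=r
    return best.x,best.fun
def blkmask(c,ctr):
    h=hsv(c); m=(((h[...,1]<70)&(h[...,2]>110))|((h[...,0]>70)&(h[...,0]<100)&(h[...,1]>40))).astype(np.uint8)
    w=np.zeros_like(m); cv2.circle(w,ctr,62,1,-1); m*=w
    k=max(cv2.findContours(m,cv2.RETR_EXTERNAL,cv2.CHAIN_APPROX_NONE)[0],key=cv2.contourArea)
    o=np.zeros_like(m); cv2.fillConvexPoly(o,cv2.convexHull(k),1); return o.astype(np.float32)
def fitblk(cs,ctrs,x0):
    T=[cv2.GaussianBlur(blkmask(c,k),(0,0),.8) for c,k in zip(cs,ctrs)]
    cost=lambda p:sum(np.abs(soft(c,[place(BLK,*p)])-t).sum() for c,t in zip(cs,T))
    r=minimize(cost,x0,method="Nelder-Mead",options=dict(initial_simplex=np.array([x0,[x0[0]+.01,x0[1],x0[2]],[x0[0],x0[1]+.01,x0[2]],[x0[0],x0[1],x0[2]+6]]),xatol=1e-4,fatol=.5))
    return r.x,r.fun
KN=box(-.018,.018,-.007,.007,.066,.098)
def fitknob(cs,ctrs,x0):  # x0: x,y,yaw in world
    T=[cv2.GaussianBlur(yellow(c,k),(0,0),.8) for c,k in zip(cs,ctrs)]
    cost=lambda p:sum(np.abs(soft(c,[place(KN,*p)])-t).sum() for c,t in zip(cs,T))
    r=minimize(cost,x0,method="Nelder-Mead",options=dict(initial_simplex=np.array([x0,[x0[0]+.006,x0[1],x0[2]],[x0[0],x0[1]+.006,x0[2]],[x0[0],x0[1],x0[2]+10]]),xatol=1e-4,fatol=.3))
    return r.x,r.fun
E
python3 - <<'E'
from fit import *
side,top=cam("side"),cam("top")
print("ray car",ray(top,[175,229],.03),ray(side,[234,318],.03),"spin",ray(top,[324,232],.06))
xc=ray(top,[177,230],.01)[0]; xb=ray(top,[322,235],.05)[0]
for nm,cs in (("top",[0]),("side",[1]),("both",[0,1])):
    C=[[top,side][i] for i in cs]
    print(nm,"car",fitcar(C,[[(175,229),(234,318)][i] for i in cs],[xc[0],xc[1],[0,10,20]]) )
    p=fitblk(C,[[(318,243),(328,212)][i] for i in cs],[xb[0],xb[1],-15.])
    print(nm,"blk",p)
    k=place([[-.084,0,0]],*p[0])[0]
    print("knob exp",k, fitknob(C,[[(314,268),(350,206)][i] for i in cs],[k[0],k[1],20.]))
# handle dir
E
```

```text
ray car [[0.53233333 0.13432675 0.03      ]] [[0.52726651 0.15007361 0.03      ]] spin [[ 0.53158106 -0.19642855  0.06      ]]
top car (array([ 0.53506078,  0.14024698, -3.04587421]), np.float64(222.52716064453125))
top blk (array([  0.53258498,  -0.19513635, -17.21474048]), np.float64(220.33303833007812))
knob exp [ 0.45234799 -0.17027623  0.        ] (array([ 0.45429166, -0.17187602, 20.02999953]), np.float64(32.187503814697266))
side car (array([ 0.53764099,  0.13801377, -3.4709993 ]), np.float64(393.47247314453125))
side blk (array([  0.53862861,  -0.19972199, -17.51600055]), np.float64(249.32528686523438))
knob exp [ 0.45852345 -0.17444033  0.        ] (array([ 0.45894094, -0.175903  , 19.75801016]), np.float64(129.5625))
both car (array([ 0.53584582,  0.1396108 , -3.00697181]), np.float64(682.4141845703125))
both blk (array([  0.53368193,  -0.19695596, -17.57006339]), np.float64(554.7354736328125))
knob exp [ 0.45360066 -0.17159873  0.        ] (array([ 0.45404032, -0.17207436, 18.23969453]), np.float64(163.8130340576172))
```

```bash
python3 - <<'E'
from fit import *
side,top=cam("side"),cam("top")
for nm,cs in (("top",[0]),("side",[1]),("both",[0,1])):
    C=[[top,side][i] for i in cs]
    print(nm,"car",fitcar(C,[[(175,229),(234,318)][i] for i in cs],[.536,.1395,[-33]]) ,fitcar(C,[[(175,229),(234,318)][i] for i in cs],[.536,.1395,[-63]])[1])
E
```

```text
top car (array([  0.5351307 ,   0.14017584, -32.88751816]), np.float64(194.2227020263672)) 216.2334747314453
side car (array([  0.53742385,   0.13812393, -33.08504593]), np.float64(316.8163146972656)) 371.96185302734375
both car (array([  0.53585383,   0.13961593, -32.94653457]), np.float64(579.841064453125)) 659.0982666015625
```

```bash
python3 -m inch '[{"x":39,"y":-30.4},{"x":39,"y":-30.4},{"x":39,"y":-30.4},{"x":39,"y":-30.4},{"x":39,"y":-30.4},{"x":39,"y":-30.4},{"x":39,"y":-30.4},{"x":39,"y":-30.4},{"x":39,"y":-30.4},{"x":39,"y":-30.4}]' 40
python3 -m inch '[{"x":39,"y":-30.4},{"x":39,"y":-30.4},{"x":39,"y":-30.4},{"x":37.6,"y":-29.4},{"rz":8.3},{"rz":8.3},{"rz":8.3},{"rz":8.3},{"rz":8.3},{"rz":8.3}]'
python3 -m inch '[{"rz":8.2},{},{}]'
python3 -c "
from h import *; o=env.get_obs(); print(o['ee_pos'],o['ee_rot'],o['joints'],o['t'])"
```

```text
[ 0.22161355 -0.47593918  0.20549306] [-1.79999729e+02 -1.63292436e-03  2.49668978e+01] [-7.78309610e+01  1.79277764e+01  8.58121584e+01  1.57756724e-03
  7.62606907e+01 -1.27982335e+01] 0.6$[0]: bad value
$[0]: bad value
$[0]: bad value
```

```bash
python3 -m inch '[{"x":39,"y":-30.4,"z":0,"rx":0,"ry":0,"rz":0,"claw":1}]' 40
```

```text
t: 0.7
ee_pos: [0.2428, -0.4342, 0.2049]
ee_rot: [180.0, 0.0, 24.7]
contact_force: [1.8, -0.1, -0.1]
opening: 0.0856
```

```bash
python3 -m inch '[{"x":39,"y":-30.4,"claw":1},{"x":39,"y":-30.4,"claw":1},{"x":39,"y":-30.4,"claw":1},{"x":39,"y":-30.4,"claw":1},{"x":39,"y":-30.4,"claw":1},{"x":39,"y":-30.4,"claw":1},{"x":39,"y":-30.4,"claw":1},{"x":39,"y":-30.4,"claw":1},{"x":39,"y":-30.4,"claw":1}]' 40
```

```text
$[0]: bad value
```

```bash
python3 -m inch '[{"x":39,"y":-30.4,"z":0,"rx":0,"ry":0,"rz":0,"claw":1},{"x":39,"y":-30.4,"z":0,"rx":0,"ry":0,"rz":0,"claw":1},{"x":39,"y":-30.4,"z":0,"rx":0,"ry":0,"rz":0,"claw":1},{"x":39,"y":-30.4,"z":0,"rx":0,"ry":0,"rz":0,"claw":1},{"x":39,"y":-30.4,"z":0,"rx":0,"ry":0,"rz":0,"claw":1},{"x":39,"y":-30.4,"z":0,"rx":0,"ry":0,"rz":0,"claw":1},{"x":39,"y":-30.4,"z":0,"rx":0,"ry":0,"rz":0,"claw":1},{"x":39,"y":-30.4,"z":0,"rx":0,"ry":0,"rz":0,"claw":1},{"x":39,"y":-30.4,"z":0,"rx":0,"ry":0,"rz":0,"claw":1},{"x":39,"y":-30.4,"z":0,"rx":0,"ry":0,"rz":0,"claw":1}]'
python3 -m inch '[{"x":39,"y":-30.4,"z":0,"rx":0,"ry":0,"rz":0,"claw":1},{"x":39,"y":-30.4,"z":0,"rx":0,"ry":0,"rz":0,"claw":1},{"x":37.6,"y":-29.4,"z":0,"rx":0,"ry":0,"rz":0,"claw":1},{"x":0,"y":0,"z":0,"rx":0,"ry":0,"rz":8.3,"claw":1},{"x":0,"y":0,"z":0,"rx":0,"ry":0,"rz":8.3,"claw":1},{"x":0,"y":0,"z":0,"rx":0,"ry":0,"rz":8.3,"claw":1},{"x":0,"y":0,"z":0,"rx":0,"ry":0,"rz":8.3,"claw":1},{"x":0,"y":0,"z":0,"rx":0,"ry":0,"rz":8.3,"claw":1},{"x":0,"y":0,"z":0,"rx":0,"ry":0,"rz":8.3,"claw":1},{"x":0,"y":0,"z":0,"rx":0,"ry":0,"rz":8.2,"claw":1}]'
python3 -m inch '[{"x":0,"y":0,"z":0,"rx":0,"ry":0,"rz":0,"claw":1},{"x":0,"y":0,"z":0,"rx":0,"ry":0,"rz":0,"claw":1}]'
python3 -c "
from h import *; o=env.get_obs(); print(o['ee_pos'],o['ee_rot'],o['joints'],o['t'])
c=cam('side');cv2.imwrite('pics/side1.png',c['pixels']);c=cam('top');cv2.imwrite('pics/top1.png',c['pixels'])"
```

```text
t: 1.7
ee_pos: [0.47, 0.0104, 0.2057]
ee_rot: [180.0, -0.0, 25.0]
contact_force: [0.7, -0.9, 0.6]
opening: 0.0855
t: 2.7
ee_pos: [0.5361, 0.1389, 0.2055]
ee_rot: [180.0, 0.0, -33.4]
contact_force: [-0.0, -0.3, -0.2]
opening: 0.0856
t: 2.9
ee_pos: [0.5361, 0.1389, 0.2055]
ee_rot: [180.0, 0.0, -32.8]
contact_force: [-0.5, -0.3, -0.2]
opening: 0.0854
[0.53607135 0.13886433 0.20548375] [ 1.79999560e+02  1.26914701e-03 -3.28112507e+01] [2.39919136e+00 2.15734918e+01 8.07393974e+01 3.81086861e-04
 7.76884014e+01 1.25210361e+02] 2.9
```

View pics/side1.png

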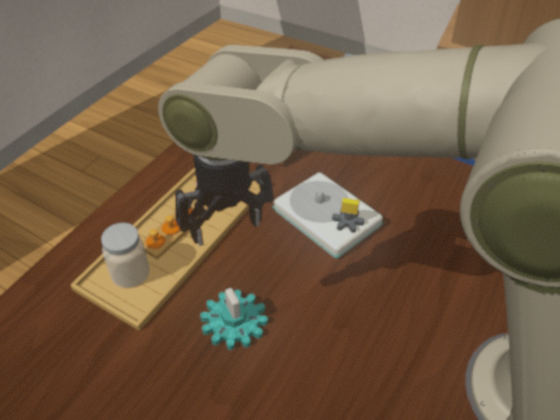

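View pics/top1.png

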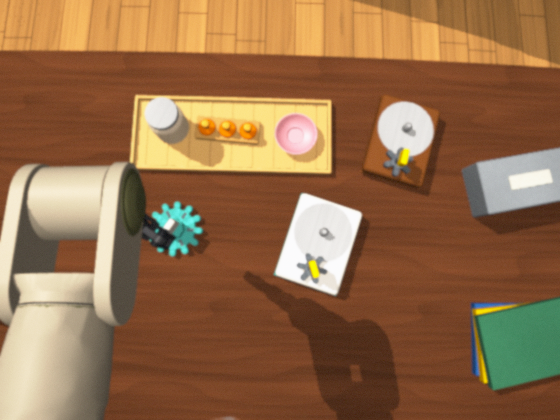

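Side picture: gripper fingers around (225,215), directly above the carousel (234,318); in the top picture the gripper is at (157,232), as parallax would have it. Lowering.

```bash
python3 -m inch '[{"x":0,"y":0,"z":30,"rx":0,"ry":0,"rz":0,"claw":1},{"x":0,"y":0,"z":35,"rx":0,"ry":0,"rz":0,"claw":1},{"x":0,"y":0,"z":35,"rx":0,"ry":0,"rz":0,"claw":1},{"x":0,"y":0,"z":20,"rx":0,"ry":0,"rz":0,"claw":1},{"x":0,"y":0,"z":0,"rx":0,"ry":0,"rz":0,"claw":1}]'
python3 -c "
from h import *; o=env.get_obs(); print(o['ee_pos'],o['contact_force'])
c=cam('side');t=cam('top')
for k in (c,t): print(proj(k,[o['ee_pos'],[.536,.139,.08]]))
a=cv2.resize(c['pixels'][230:370,150:310],None,fx=2.5,fy=2.5);b=cv2.resize(t['pixels'][150:290,100:260],None,fx=2.5,fy=2.5)
cv2.imwrite('pics/c2.png',np.hstack([a,b]))"
```

```text
t: 3.5
ee_pos: [0.5345, 0.1388, 0.083]
ee_rot: [179.8, 0.2, -32.9]
contact_force: [0.9, -0.5, 0.1]
opening: 0.0855
[0.53450889 0.13875836 0.08298926] [ 0.90994513 -0.4698727   0.0625928 ]
[[232.70373517 294.60683918]
 [232.00344049 295.35728081]]
[[167.31169111 226.36745812]
 [167.57978079 225.75961318]]
```

View pics/c2.png

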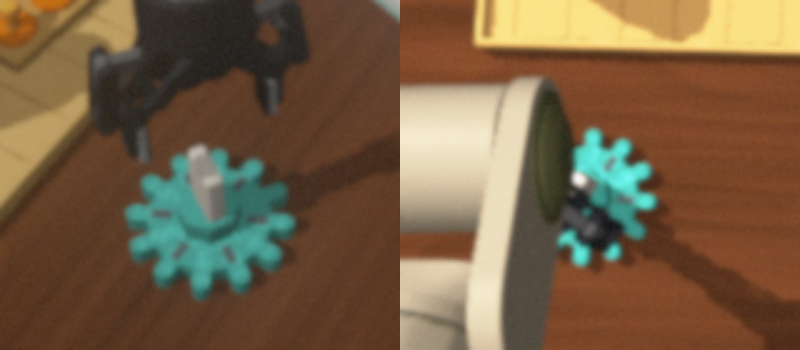

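Handle top (crop 205,165) lies midway between the finger tips (143,158) and (270,110). Going down and gripping.

```bash
python3 -m inch '[{"x":0,"y":0,"z":20,"rx":0,"ry":0,"rz":0,"claw":1},{"x":0,"y":0,"z":20,"rx":0,"ry":0,"rz":0,"claw":1},{"x":0,"y":0,"z":0,"rx":0,"ry":0,"rz":0,"claw":1},{"x":0,"y":0,"z":0,"rx":0,"ry":0,"rz":0,"claw":0},{"x":0,"y":0,"z":0,"rx":0,"ry":0,"rz":0,"claw":0},{"x":0,"y":0,"z":0,"rx":0,"ry":0,"rz":0,"claw":0},{"x":0,"y":0,"z":0,"rx":0,"ry":0,"rz":0,"claw":0},{"x":0,"y":0,"z":0,"rx":0,"ry":0,"rz":0,"claw":0},{"x":0,"y":0,"z":0,"rx":0,"ry":0,"rz":0,"claw":0},{"x":0,"y":0,"z":0,"rx":0,"ry":0,"rz":0,"claw":0}]' 50
```

```text
t: 4.6
ee_pos: [0.5362, 0.1389, 0.0461]
ee_rot: [-180.0, -0.0, -33.0]
contact_force: [-1.9, -0.4, 4.8]
opening: 0.0124
```

```bash
python3 -m inch '[{"x":0,"y":0,"z":0,"rx":0,"ry":0,"rz":0,"claw":0},{"x":0,"y":0,"z":-10,"rx":0,"ry":0,"rz":0,"claw":0},{"x":0,"y":0,"z":-25,"rx":0,"ry":0,"rz":0,"claw":0},{"x":0,"y":0,"z":-25,"rx":0,"ry":0,"rz":0,"claw":0},{"x":0,"y":0,"z":-30,"rx":0,"ry":0,"rz":0,"claw":0},{"x":0,"y":0,"z":-20,"rx":0,"ry":0,"rz":0,"claw":0},{"x":0,"y":0,"z":0,"rx":0,"ry":0,"rz":0,"claw":0},{"x":0,"y":0,"z":0,"rx":0,"ry":0,"rz":0,"claw":0}]'
python3 -c "
from h import *; o=env.get_obs(); print(o['ee_pos'],o['ee_rot'],o['contact_force'],o['moment'])
c=cam('side');t=cam('top')
a=c['pixels'][100:380,100:380];b=t['pixels'][50:330,60:340]
cv2.imwrite('pics/c3.png',cv2.resize(np.hstack([a,b]),None,fx=1.4,fy=1.4))"
```

```text
t: 5.4
ee_pos: [0.5357, 0.1389, 0.1548]
ee_rot: [180.0, 0.0, -33.0]
contact_force: [0.6, 0.4, -2.2]
opening: 0.0122
[0.5356746  0.13885326 0.15483108] [ 1.79971988e+02  4.02735231e-02 -3.30329028e+01] [ 0.62704155  0.42123599 -2.21833328] [-0.00331572  0.02831047  0.01866894]
```

View pics/c3.png

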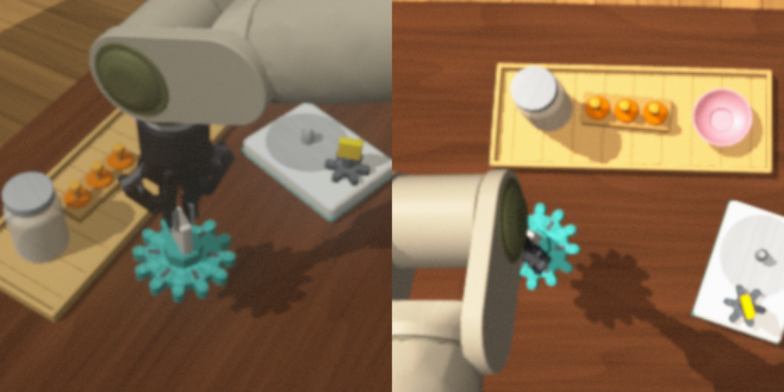

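```bash
python3 -m inch '[{"x":15,"y":23.4,"z":0,"rx":0,"ry":0,"rz":0,"claw":0},{"x":22.7,"y":35.4,"z":0,"rx":0,"ry":0,"rz":0,"claw":0},{"x":22.7,"y":35.4,"z":0,"rx":0,"ry":0,"rz":0,"claw":0},{"x":22.7,"y":35.4,"z":0,"rx":0,"ry":0,"rz":0,"claw":0},{"x":22.7,"y":35.4,"z":0,"rx":0,"ry":0,"rz":0,"claw":0},{"x":22.7,"y":35.4,"z":0,"rx":0,"ry":0,"rz":0,"claw":0},{"x":22.7,"y":35.4,"z":0,"rx":0,"ry":0,"rz":0,"claw":0},{"x":20,"y":31.2,"z":0,"rx":0,"ry":0,"rz":0,"claw":0},{"x":10.1,"y":15.9,"z":0,"rx":0,"ry":0,"rz":-6,"claw":0},{"x":0,"y":0,"z":0,"rx":0,"ry":0,"rz":-6,"claw":0}]'
python3 -m inch '[{"x":0,"y":0,"z":0,"rx":0,"ry":0,"rz":0,"claw":0},{"x":0,"y":0,"z":0,"rx":0,"ry":0,"rz":0,"claw":0}]'
python3 -c "
from h import *; o=env.get_obs(); print(o['ee_pos'],o['ee_rot'],o['joints'],o['contact_force'],o['moment'])
c=cam('side');t=cam('top')
a=c['pixels'][80:360,180:460];b=t['pixels'][100:380,180:460]
cv2.imwrite('pics/c4.png',cv2.resize(np.hstack([a,b]),None,fx=1.4,fy=1.4))"
```

```text
t: 6.5
ee_pos: [0.533, -0.1996, 0.1538]
ee_rot: [-180.0, 0.1, -21.0]
contact_force: [-0.1, -0.3, -2.0]
opening: 0.0122
t: 6.7
ee_pos: [0.5336, -0.1967, 0.1546]
ee_rot: [-180.0, 0.1, -21.2]
contact_force: [1.6, -0.0, -3.0]
opening: 0.0122
[ 0.53358132 -0.19668208  0.15464675] [-1.79978466e+02  9.00122756e-02 -2.11729268e+01] [-3.20371921e+01  2.58515739e+01  8.22433221e+01  4.39775654e-03
  7.19975619e+01  7.91343890e+01] [ 1.60619848 -0.04435007 -2.97190159] [-0.02527373  0.02098722 -0.02761136]
```

View pics/c4.png

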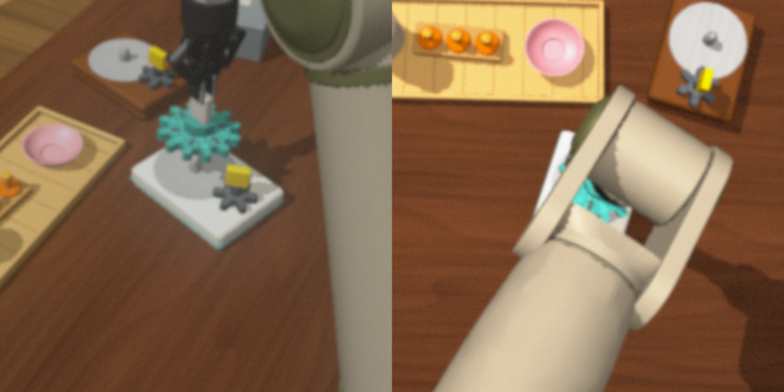

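```bash
cat > rel.py <<'E'
from fit import *
def fitheld(c,ctr,x0,z,r=60):
    t=teal(c,ctr,r); h=hsv(c); w=1-cv2.dilate((h[...,2]<75).astype(np.float32),np.ones((3,3)))
    w[int(ctr[1])+5:]=1   # gripper only above
    T=cv2.GaussianBlur(t,(0,0),.8)
    def cost(p):
        m=soft(c,[place(P,p[0],p[1],p[2],z) for P in CAR]); hh=soft(c,[place(HAN,p[0],p[1],p[2],z)])
        return (np.abs((m-T)*(1-hh))*w).sum()
    x0=np.array(x0); D=np.diag([.006,.006,5])
    r=minimize(cost,x0,method="Nelder-Mead",options=dict(initial_simplex=np.vstack([x0,x0+D]),xatol=1e-4,fatol=.3))
    return r.x,r.fun
E
python3 - <<'E'
from rel import *
o=env.get_obs(); p=o["ee_pos"]; side=cam("side")
u=proj(side,[[p[0],p[1],.115]])[0]; print(u)
for z in (.107,.109,.111): print(z,fitheld(side,u,[p[0],p[1],-21.],z))
# steriliser: edges of deck only, excluding carousel. lower outline fit
T=blkmask(side,(328,212))
h=hsv(side); 
cost=lambda q:np.abs((soft(side,[place(BLK,*q)])-cv2.GaussianBlur(T,(0,0),.8))).sum()
print(fitblk([side],[(328,212)],[.534,-.197,-17.5]))
m=(soft(side,[place(BLK,.5386,-.1997,-17.5)])>.5).astype(np.uint8)
m2=(soft(side,[place(BLK,.5337,-.1970,-17.4)])>.5).astype(np.uint8)
im=cv2.resize(side["pixels"][130:270,250:410],None,fx=4.5,fy=4.5,interpolation=cv2.INTER_CUBIC)
for mm,col in ((m,(0,0,255)),(m2,(0,255,0))):
    k=cv2.findContours(cv2.resize(mm[130:270,250:410],None,fx=4.5,fy=4.5),cv2.RETR_EXTERNAL,cv2.CHAIN_APPROX_NONE)[0]; cv2.drawContours(im,k,-1,col,1)
cv2.imwrite("pics/blkfit.png",im)
E
```

```text
[321.83130879 173.4649498 ]
0.107 (array([  0.53678307,  -0.20174782, -21.59907412]), np.float64(271.05291748046875))
0.109 (array([  0.5363694 ,  -0.20002505, -21.51999006]), np.float64(278.6541748046875))
0.111 (array([  0.53557101,  -0.19788701, -21.61260484]), np.float64(285.7120056152344))
(array([  0.53951326,  -0.20238597, -16.29210248]), np.float64(1875.388671875))
```

View pics/blkfit.png

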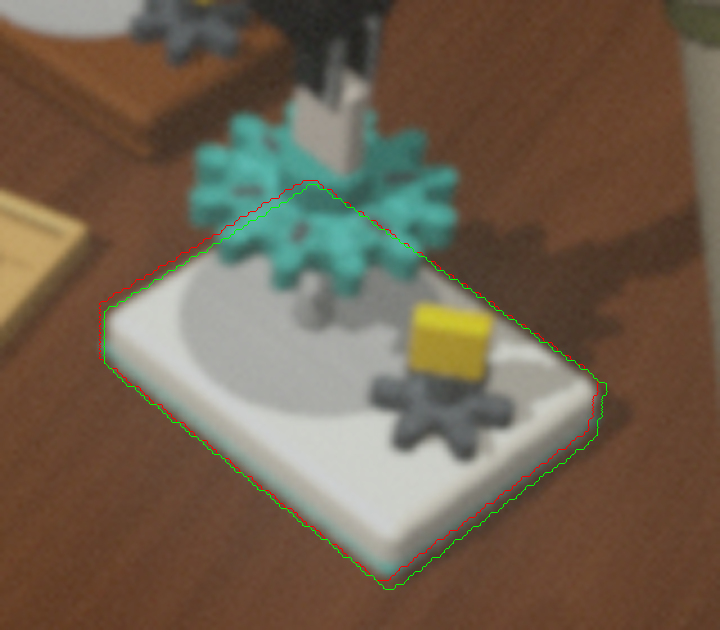

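```bash
python3 -m inch '[{"x":0,"y":0,"z":15,"rx":0,"ry":0,"rz":0,"claw":0},{"x":0,"y":0,"z":20,"rx":0,"ry":0,"rz":0,"claw":0},{"x":0,"y":0,"z":10,"rx":0,"ry":0,"rz":0,"claw":0},{"x":0,"y":0,"z":5,"rx":0,"ry":0,"rz":0,"claw":0},{"x":0,"y":0,"z":0,"rx":0,"ry":0,"rz":0,"claw":0}]'
python3 -m inch '[{"x":0,"y":0,"z":3,"rx":0,"ry":0,"rz":0,"claw":0},{"x":0,"y":0,"z":3,"rx":0,"ry":0,"rz":0,"claw":0},{"x":0,"y":0,"z":0,"rx":0,"ry":0,"rz":0,"claw":0}]'
python3 - <<'E'
from rel import *
o=env.get_obs(); p=o["ee_pos"]; print(p,o["ee_rot"],o["contact_force"],o["moment"]); side=cam("side")
u=proj(side,[[p[0],p[1],p[2]-.04]])[0]
print(fitheld(side,u,[p[0]+.003,p[1]-.003,-21.],p[2]-.0457))
cv2.imwrite("pics/c5.png",cv2.resize(side["pixels"][130:270,250:410],None,fx=4.5,fy=4.5,interpolation=cv2.INTER_CUBIC))
E
```

```text
t: 7.35
ee_pos: [0.5339, -0.197, 0.1053]
ee_rot: [-180.0, 0.0, -21.0]
contact_force: [0.7, 0.0, -1.8]
opening: 0.0119
t: 7.65
ee_pos: [0.5338, -0.1971, 0.0994]
ee_rot: [-180.0, 0.0, -21.0]
contact_force: [0.5, 0.2, -1.6]
opening: 0.0121
[ 0.53380459 -0.19712373  0.09940477] [-1.79998102e+02  7.07088632e-03 -2.10367444e+01] [ 0.52528126  0.18210479 -1.64031828] [0.00312583 0.007773   0.0249799 ]
(array([  0.53723395,  -0.20053985, -21.18815828]), np.float64(336.9371643066406))
```

View pics/c5.png

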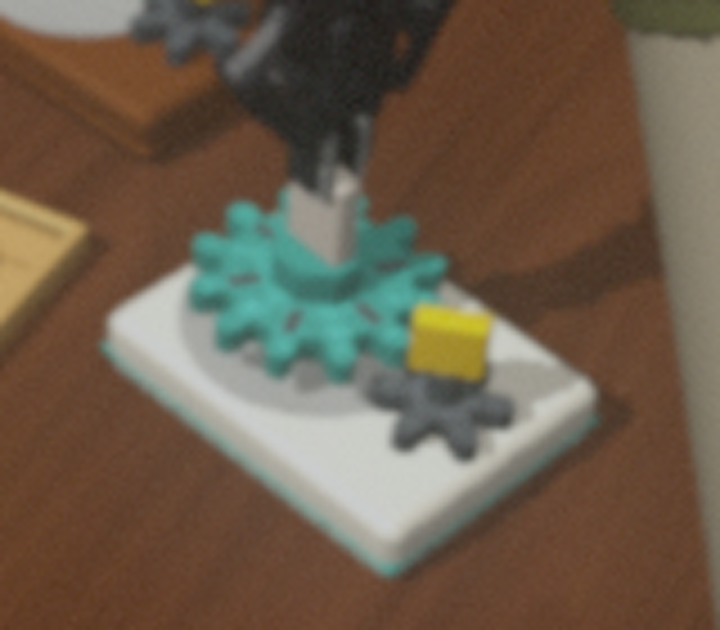

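The carousel sits level over the spindle (about 325,285), teeth near the gear, no contact force. Lowering on in small steps.

```bash
for i in 1; do python3 -m inch '[{"x":0,"y":0,"z":2,"rx":0,"ry":0,"rz":0,"claw":0},{"x":0,"y":0,"z":2,"rx":0,"ry":0,"rz":0,"claw":0},{"x":0,"y":0,"z":0,"rx":0,"ry":0,"rz":0,"claw":0}]'; python3 -m inch '[{"x":0,"y":0,"z":1.5,"rx":0,"ry":0,"rz":0,"claw":0},{"x":0,"y":0,"z":0,"rx":0,"ry":0,"rz":0,"claw":0}]';  python3 -m inch '[{"x":0,"y":0,"z":1.5,"rx":0,"ry":0,"rz":0,"claw":0},{"x":0,"y":0,"z":0,"rx":0,"ry":0,"rz":0,"claw":0}]'; done
```

```text
t: 8.0
ee_pos: [0.5337, -0.1971, 0.0952]
ee_rot: [-180.0, 0.0, -21.0]
contact_force: [0.3, -0.1, -3.1]
opening: 0.0122
t: 8.2
ee_pos: [0.5339, -0.1972, 0.0939]
ee_rot: [180.0, -0.0, -21.0]
contact_force: [-0.5, -0.2, -1.5]
opening: 0.012
t: 8.4
ee_pos: [0.5339, -0.1972, 0.0924]
ee_rot: [180.0, -0.0, -21.0]
contact_force: [0.2, -0.4, -1.8]
opening: 0.0119
```

```bash
python3 -m inch '[{"x":0,"y":0,"z":1.5,"rx":0,"ry":0,"rz":0,"claw":0},{"x":0,"y":0,"z":0,"rx":0,"ry":0,"rz":0,"claw":0}]'; python3 -m inch '[{"x":0,"y":0,"z":1.5,"rx":0,"ry":0,"rz":0,"claw":0},{"x":0,"y":0,"z":0,"rx":0,"ry":0,"rz":0,"claw":0}]'
```

```text
t: 8.6
ee_pos: [0.5338, -0.1972, 0.0908]
ee_rot: [180.0, 0.0, -21.0]
contact_force: [0.6, -1.5, -2.3]
opening: 0.0122
t: 8.8
ee_pos: [0.5338, -0.1972, 0.0894]
ee_rot: [180.0, 0.0, -21.0]
contact_force: [-0.1, -0.6, -2.6]
opening: 0.0122
```

```bash
python3 -m inch '[{"x":0,"y":0,"z":1.5,"rx":0,"ry":0,"rz":0,"claw":0},{"x":0,"y":0,"z":1.5,"rx":0,"ry":0,"rz":0,"claw":0},{"x":0,"y":0,"z":0,"rx":0,"ry":0,"rz":0,"claw":0}]'; python3 -m inch '[{"x":0,"y":0,"z":1.5,"rx":0,"ry":0,"rz":0,"claw":0},{"x":0,"y":0,"z":1,"rx":0,"ry":0,"rz":0,"claw":0},{"x":0,"y":0,"z":0,"rx":0,"ry":0,"rz":0,"claw":0}]'
```

```text
t: 9.1
ee_pos: [0.5338, -0.1971, 0.0863]
ee_rot: [180.0, 0.0, -21.0]
contact_force: [-0.0, -1.4, -2.5]
opening: 0.0121
t: 9.4
ee_pos: [0.5338, -0.1971, 0.0838]
ee_rot: [180.0, 0.0, -21.0]
contact_force: [-0.4, -1.6, -2.0]
opening: 0.012
```

```bash
python3 -m inch '[{"x":0,"y":0,"z":1,"rx":0,"ry":0,"rz":0,"claw":0},{"x":0,"y":0,"z":0,"rx":0,"ry":0,"rz":0,"claw":0}]'; python3 -m inch '[{"x":0,"y":0,"z":1,"rx":0,"ry":0,"rz":0,"claw":0},{"x":0,"y":0,"z":0,"rx":0,"ry":0,"rz":0,"claw":0}]'
python3 - <<'E'
from rel import *
o=env.get_obs(); p=o["ee_pos"]; print(p,o["ee_rot"],o["contact_force"],o["moment"]); side=cam("side")
u=proj(side,[[p[0],p[1],p[2]-.04]])[0]
print(fitheld(side,u,[p[0]+.003,p[1]-.003,-21.],.037))
cv2.imwrite("pics/c6.png",cv2.resize(side["pixels"][130:270,250:410],None,fx=4.5,fy=4.5,interpolation=cv2.INTER_CUBIC))
E
```

```text
t: 9.6
ee_pos: [0.5338, -0.1972, 0.0829]
ee_rot: [180.0, 0.0, -21.0]
contact_force: [0.1, -0.9, -1.6]
opening: 0.0121
t: 9.8
ee_pos: [0.5338, -0.1974, 0.0822]
ee_rot: [180.0, -0.0, -21.0]
contact_force: [-1.0, -2.0, 0.4]
opening: 0.012
[ 0.53382057 -0.1973872   0.08218657] [ 1.79975093e+02 -7.90542722e-03 -2.10290879e+01] [-1.04344057 -2.04624225  0.44664804] [-0.4352787   0.27341712  0.07587403]
(array([  0.53694102,  -0.20089431, -19.67852935]), np.float64(421.7832336425781))
```

View pics/c6.png

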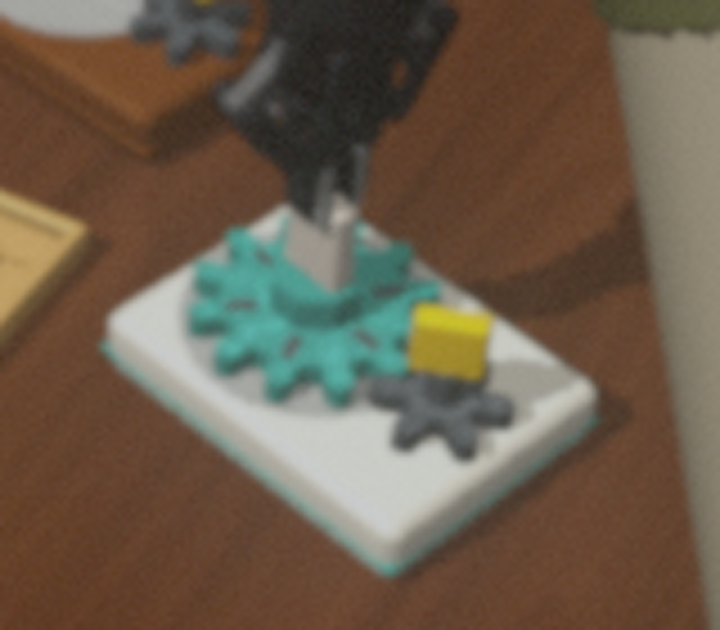

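```bash
python3 -m inch '[{"x":0,"y":0,"z":0.5,"rx":0,"ry":0,"rz":0,"claw":0},{"x":0,"y":0,"z":0,"rx":0,"ry":0,"rz":0,"claw":0}]'; python3 -m inch '[{"x":0,"y":0,"z":0,"rx":0,"ry":0,"rz":0,"claw":0.6},{"x":0,"y":0,"z":0,"rx":0,"ry":0,"rz":0,"claw":0.6},{"x":0,"y":0,"z":0,"rx":0,"ry":0,"rz":0,"claw":0.6},{"x":0,"y":0,"z":0,"rx":0,"ry":0,"rz":0,"claw":0.6},{"x":0,"y":0,"z":0,"rx":0,"ry":0,"rz":0,"claw":0.6}]'
```

```text
t: 10.05
ee_pos: [0.5338, -0.1975, 0.0821]
ee_rot: [180.0, -0.0, -21.0]
contact_force: [-3.8, -3.3, 4.5]
opening: 0.0122
t: 10.55
ee_pos: [0.5339, -0.197, 0.0814]
ee_rot: [-180.0, 0.0, -21.0]
contact_force: [-0.4, 0.0, -0.7]
opening: 0.0513
```

```bash
python3 -m inch '[{"x":0,"y":0,"z":-10,"rx":0,"ry":0,"rz":0,"claw":0.6},{"x":0,"y":0,"z":-30,"rx":0,"ry":0,"rz":0,"claw":0.6},{"x":0,"y":0,"z":-30,"rx":0,"ry":0,"rz":0,"claw":0.6},{"x":0,"y":0,"z":-30,"rx":0,"ry":0,"rz":0,"claw":0.6},{"x":-20,"y":1.4,"z":0,"rx":0,"ry":0,"rz":-8.2,"claw":0.6},{"x":0,"y":0,"z":0,"rx":0,"ry":0,"rz":-8.2,"claw":0.6},{"x":0,"y":0,"z":0,"rx":0,"ry":0,"rz":-8.2,"claw":0.6},{"x":0,"y":0,"z":0,"rx":0,"ry":0,"rz":-8.2,"claw":0.6},{"x":0,"y":0,"z":0,"rx":0,"ry":0,"rz":-8.2,"claw":0.6},{"x":0,"y":0,"z":0,"rx":0,"ry":0,"rz":0,"claw":0.6}]'
python3 - <<'E'
from rel import *
o=env.get_obs(); p=o["ee_pos"]; print(p,o["ee_rot"],o["joints"],o["contact_force"]); side=cam("side");top=cam("top")
u=proj(side,[[.534,-.197,.045]])[0]
for z in (.036,.048): print(z,fitheld(side,u,[.537,-.200,-20.],z))
print("knob",fitknob([side],[(350,206)],[.459,-.176,19.]))
cv2.imwrite("pics/c7.png",np.hstack([cv2.resize(side["pixels"][130:270,250:410],None,fx=2.5,fy=2.5,interpolation=cv2.INTER_CUBIC),cv2.resize(top["pixels"][180:320,240:400],None,fx=2.5,fy=2.5)]))
E
```

```text
t: 11.55
ee_pos: [0.5148, -0.1913, 0.1822]
ee_rot: [180.0, -0.0, 20.0]
contact_force: [0.1, -0.8, 0.3]
opening: 0.0513
[ 0.51475622 -0.19126857  0.18222969] [ 1.79969689e+02 -2.88440016e-02  2.00392354e+01] [-3.26129529e+01  2.19840538e+01  8.36926153e+01  4.71837697e-03
  7.42817366e+01  3.73465427e+01] [ 0.11446989 -0.7578647   0.30360354]
0.036 (array([  0.5375888 ,  -0.20236613, -19.71586771]), np.float64(442.9818115234375))
0.048 (array([  0.53288283,  -0.19088541, -19.69899085]), np.float64(484.30078125))
knob (array([ 0.45797988, -0.17414626, 19.26097258]), np.float64(109.75))
```

View pics/c7.png

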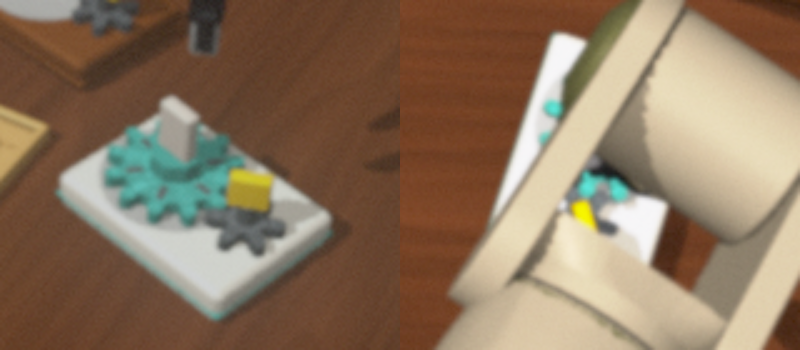

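Carousel sits flat, free of the gripper, teeth between those of the drive gear; knob still at its first stop. On to the knob.

```bash
python3 -m inch '[{"x":-25,"y":-19.2,"z":0,"rx":0,"ry":0,"rz":0,"claw":0.6},{"x":-25,"y":-19.3,"z":0,"rx":0,"ry":0,"rz":0,"claw":0.6},{"x":0,"y":0,"z":30,"rx":0,"ry":0,"rz":0,"claw":0.6},{"x":0,"y":0,"z":30,"rx":0,"ry":0,"rz":0,"claw":0.6},{"x":0,"y":0,"z":10,"rx":0,"ry":0,"rz":0,"claw":0.6},{"x":0,"y":0,"z":0,"rx":0,"ry":0,"rz":0,"claw":0.6}]'
python3 - <<'E'
from rel import *
o=env.get_obs(); p=o["ee_pos"]; print(p,o["ee_rot"],o["contact_force"]); side=cam("side");top=cam("top")
print(proj(side,[p])[0])
cv2.imwrite("pics/c8.png",np.hstack([cv2.resize(side["pixels"][130:270,270:430],None,fx=2.5,fy=2.5,interpolation=cv2.INTER_CUBIC),cv2.resize(top["pixels"][180:320,240:400],None,fx=2.5,fy=2.5)]))
E
```

```text
t: 12.25
ee_pos: [0.4542, -0.1719, 0.1109]
ee_rot: [-179.9, 0.1, 19.9]
contact_force: [0.1, 0.3, -0.2]
opening: 0.051
[ 0.45422499 -0.17194492  0.11094195] [-1.79901071e+02  6.96563772e-02  1.98652717e+01] [ 0.07072496  0.28294935 -0.2020325 ]
[351.2500373  195.36739548]
```

View pics/c8.png

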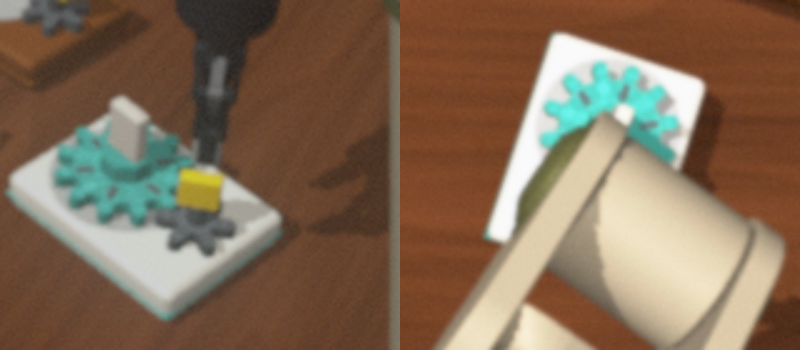

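Side crop: fingers (208,150) right over the knob (200,190), carousel flat beside it. Lowering and gripping.

```bash
python3 -m inch '[{"x":0,"y":0,"z":12,"rx":0,"ry":0,"rz":0,"claw":0.6},{"x":0,"y":0,"z":12,"rx":0,"ry":0,"rz":0,"claw":0.6},{"x":0,"y":0,"z":12,"rx":0,"ry":0,"rz":0,"claw":0.6},{"x":0,"y":0,"z":8,"rx":0,"ry":0,"rz":0,"claw":0.6},{"x":0,"y":0,"z":0,"rx":0,"ry":0,"rz":0,"claw":0.6}]'; python3 -m inch '[{"x":0,"y":0,"z":0,"rx":0,"ry":0,"rz":0,"claw":0},{"x":0,"y":0,"z":0,"rx":0,"ry":0,"rz":0,"claw":0},{"x":0,"y":0,"z":0,"rx":0,"ry":0,"rz":0,"claw":0},{"x":0,"y":0,"z":0,"rx":0,"ry":0,"rz":0,"claw":0},{"x":0,"y":0,"z":0,"rx":0,"ry":0,"rz":0,"claw":0},{"x":0,"y":0,"z":0,"rx":0,"ry":0,"rz":0,"claw":0}]' 40
python3 -c "
from h import *; o=env.get_obs(); print(o['ee_pos'],o['ee_rot'],o['joints'],o['contact_force'],o['moment'])"
```

```text
t: 12.85
ee_pos: [0.454, -0.1718, 0.0662]
ee_rot: [-179.9, 0.1, 20.0]
contact_force: [0.7, -1.3, 0.2]
opening: 0.0514
t: 13.45
ee_pos: [0.455, -0.1728, 0.0681]
ee_rot: [179.9, -0.0, 20.0]
contact_force: [0.4, -5.2, 4.7]
opening: 0.012
[ 0.45503324 -0.17280076  0.06806752] [ 1.79895365e+02 -4.99088460e-02  1.99602728e+01] [-3.46063880e+01  2.23878244e+01  1.02236905e+02 -2.43350189e-02
  5.52610827e+01  3.54472319e+01] [ 0.35956375 -5.24633849  4.719688  ] [-0.86048789 -0.09382718 -0.09022999]
```

```bash
python3 -m inch '[{"x":0,"y":0.8,"z":0,"rx":0,"ry":0,"rz":2,"claw":0},{"x":0,"y":0,"z":0,"rx":0,"ry":0,"rz":4,"claw":0},{"x":0,"y":0,"z":0,"rx":0,"ry":0,"rz":4,"claw":0},{"x":0,"y":0,"z":0,"rx":0,"ry":0,"rz":0,"claw":0}]'
python3 - <<'E'
from rel import *
o=env.get_obs(); print(o["ee_rot"],o["contact_force"],o["moment"]); side=cam("side");top=cam("top")
cv2.imwrite("pics/c9.png",np.hstack([cv2.resize(side["pixels"][130:270,270:430],None,fx=2.5,fy=2.5,interpolation=cv2.INTER_CUBIC),cv2.resize(top["pixels"][180:320,240:400],None,fx=2.5,fy=2.5)]))
E
```

```text
t: 13.85
ee_pos: [0.4551, -0.1729, 0.0681]
ee_rot: [180.0, -0.0, 9.9]
contact_force: [-0.4, -1.2, 7.5]
opening: 0.0121
[ 1.79971149e+02 -3.58292502e-02  9.88356755e+00] [-0.41354083 -1.20228073  7.4625689 ] [-0.32214757  0.06094298  0.07425012]
```

View pics/c9.png

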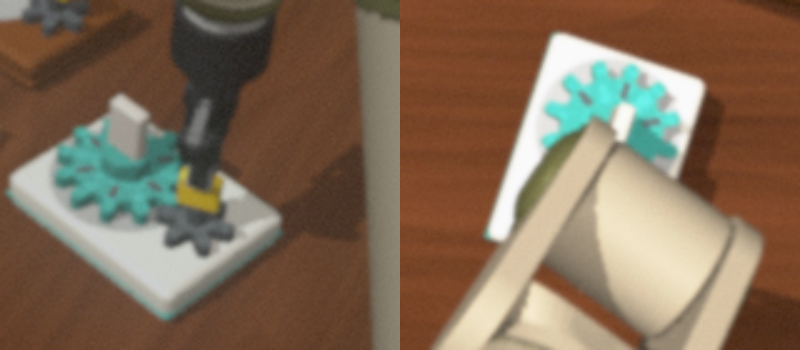

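```bash
python3 -m inch '[{"x":0,"y":0,"z":0,"rx":0,"ry":0,"rz":4,"claw":0},{"x":0,"y":0,"z":0,"rx":0,"ry":0,"rz":4,"claw":0},{"x":0,"y":0,"z":0,"rx":0,"ry":0,"rz":4,"claw":0},{"x":0,"y":0,"z":0,"rx":0,"ry":0,"rz":4,"claw":0},{"x":0,"y":0,"z":0,"rx":0,"ry":0,"rz":4,"claw":0},{"x":0,"y":0,"z":0,"rx":0,"ry":0,"rz":0,"claw":0}]'
python3 - <<'E'
from rel import *
o=env.get_obs(); print(o["ee_rot"],o["contact_force"],o["moment"]); side=cam("side");top=cam("top")
u=proj(side,[[.534,-.197,.045]])[0]
print(fitheld(side,u,[.5375,-.202,-10.],.036))
cv2.imwrite("pics/c10.png",np.hstack([cv2.resize(side["pixels"][130:270,270:430],None,fx=2.5,fy=2.5,interpolation=cv2.INTER_CUBIC),cv2.resize(top["pixels"][180:320,240:400],None,fx=2.5,fy=2.5)]))
E
```

```text
t: 14.55
ee_pos: [0.4551, -0.173, 0.0681]
ee_rot: [180.0, -0.0, -10.1]
contact_force: [0.3, -1.6, 7.6]
opening: 0.0121
[ 1.79980031e+02 -4.72849586e-02 -1.01149094e+01] [ 0.29242856 -1.63418914  7.63740167] [-0.36137852  0.04184421  0.06301493]
(array([  0.53710579,  -0.20579888, -11.38849684]), np.float64(321.4385986328125))
```

View pics/c10.png

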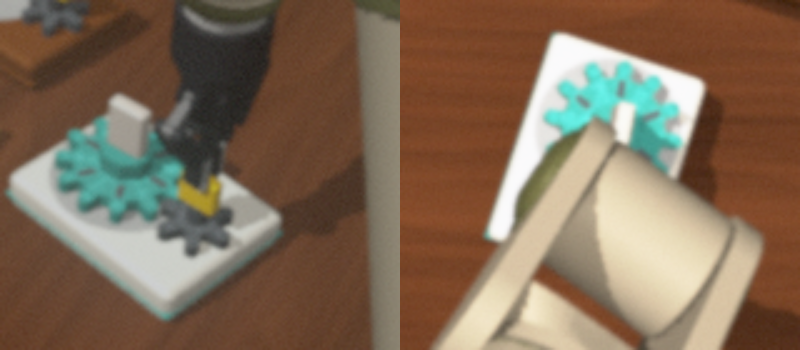

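The carousel turns with the knob. Continuing to the stop.

```bash
python3 -m inch '[{"x":0,"y":0,"z":0,"rx":0,"ry":0,"rz":4,"claw":0},{"x":0,"y":0,"z":0,"rx":0,"ry":0,"rz":4,"claw":0},{"x":0,"y":0,"z":0,"rx":0,"ry":0,"rz":4,"claw":0},{"x":0,"y":0,"z":0,"rx":0,"ry":0,"rz":4,"claw":0},{"x":0,"y":0,"z":0,"rx":0,"ry":0,"rz":4,"claw":0},{"x":0,"y":0,"z":0,"rx":0,"ry":0,"rz":4,"claw":0},{"x":0,"y":0,"z":0,"rx":0,"ry":0,"rz":4,"claw":0},{"x":0,"y":0,"z":0,"rx":0,"ry":0,"rz":4,"claw":0},{"x":0,"y":0,"z":0,"rx":0,"ry":0,"rz":4,"claw":0},{"x":0,"y":0,"z":0,"rx":0,"ry":0,"rz":4,"claw":0}]'
python3 -c "
from h import *; o=env.get_obs(); print(o['ee_rot'],o['contact_force'],o['moment'])"
python3 -m inch '[{"x":0,"y":0,"z":0,"rx":0,"ry":0,"rz":2,"claw":0},{"x":0,"y":0,"z":0,"rx":0,"ry":0,"rz":0,"claw":0}]'
python3 -c "
from h import *; o=env.get_obs(); print(o['ee_rot'],o['contact_force'],o['moment'])"
python3 -m inch '[{"x":0,"y":0,"z":0,"rx":0,"ry":0,"rz":2,"claw":0},{"x":0,"y":0,"z":0,"rx":0,"ry":0,"rz":0,"claw":0}]'
python3 -c "
from h import *; o=env.get_obs(); print(o['ee_rot'],o['contact_force'],o['moment'])"
```

```text
t: 15.65
ee_pos: [0.4547, -0.1729, 0.0681]
ee_rot: [180.0, -0.0, -50.1]
contact_force: [-1.1, -1.3, 7.5]
opening: 0.0123
[ 1.79963150e+02 -9.83663512e-03 -5.00624228e+01] [-1.14312696 -1.2709292   7.45430186] [-0.31573113  0.08448524  0.83716949]
t: 15.85
ee_pos: [0.4551, -0.173, 0.0681]
ee_rot: [-180.0, -0.0, -52.1]
contact_force: [0.1, -2.3, 6.6]
opening: 0.0119
[-1.79991728e+02 -4.98567652e-02 -5.20551069e+01] [ 0.06321341 -2.32902498  6.56707168] [-0.38574165  0.11035389  0.13908123]
t: 16.05
ee_pos: [0.4551, -0.173, 0.0681]
ee_rot: [-180.0, -0.0, -54.0]
contact_force: [-0.1, -2.1, 7.7]
opening: 0.0122
[-1.79989550e+02 -4.86905776e-02 -5.40483831e+01] [-0.12794597 -2.05417882  7.70211038] [-0.42463606  0.15248054  0.15464068]
```

```bash
python3 -m inch '[{"x":0,"y":0,"z":0,"rx":0,"ry":0,"rz":1.5,"claw":0},{"x":0,"y":0,"z":0,"rx":0,"ry":0,"rz":0,"claw":0}]'
python3 -c "
from h import *; o=env.get_obs(); print(o['ee_rot'],o['contact_force'],o['moment'])"
python3 -m inch '[{"x":0,"y":0,"z":0,"rx":0,"ry":0,"rz":1.5,"claw":0},{"x":0,"y":0,"z":0,"rx":0,"ry":0,"rz":0,"claw":0}]'
python3 -c "
from h import *; o=env.get_obs(); print(o['ee_rot'],o['contact_force'],o['moment'])"

```

```text
t: 16.25
ee_pos: [0.455, -0.173, 0.0681]
ee_rot: [-180.0, -0.1, -55.5]
contact_force: [-1.4, -2.0, 6.5]
opening: 0.0119
[-1.79998055e+02 -5.29760338e-02 -5.55023708e+01] [-1.39134015 -2.03946088  6.50711565] [-0.39099863  0.0822264   0.35753461]
t: 16.45
ee_pos: [0.455, -0.1731, 0.0681]
ee_rot: [180.0, -0.1, -57.0]
contact_force: [-0.8, -2.2, 6.9]
opening: 0.0122
[ 1.79993435e+02 -5.82677678e-02 -5.69613017e+01] [-0.75540682 -2.18884888  6.8921188 ] [-0.37815738  0.02025981  0.68332823]
```

```bash
python3 -m inch '[{"x":0,"y":0,"z":0,"rx":0,"ry":0,"rz":1.5,"claw":0},{"x":0,"y":0,"z":0,"rx":0,"ry":0,"rz":0,"claw":0},{"x":0,"y":0,"z":0,"rx":0,"ry":0,"rz":0,"claw":0}]'
python3 -c "
from h import *; o=env.get_obs(); print(o['ee_rot'],o['contact_force'],o['moment'])"
python3 -m inch '[{"x":0,"y":0,"z":0,"rx":0,"ry":0,"rz":0,"claw":0.5},{"x":0,"y":0,"z":0,"rx":0,"ry":0,"rz":0,"claw":0.5},{"x":0,"y":0,"z":0,"rx":0,"ry":0,"rz":0,"claw":0.5},{"x":0,"y":0,"z":0,"rx":0,"ry":0,"rz":0,"claw":0.5},{"x":0,"y":0,"z":-20,"rx":0,"ry":0,"rz":0,"claw":0.5},{"x":0,"y":0,"z":-30,"rx":0,"ry":0,"rz":0,"claw":0.5},{"x":0,"y":0,"z":-30,"rx":0,"ry":0,"rz":0,"claw":0.5},{"x":0,"y":0,"z":-40,"rx":0,"ry":0,"rz":0,"claw":0.5}]'

```

```text
t: 16.75
ee_pos: [0.455, -0.173, 0.0681]
ee_rot: [180.0, -0.1, -58.4]
contact_force: [-0.1, -2.1, 6.7]
opening: 0.0121
[ 1.79988000e+02 -6.22090267e-02 -5.83923575e+01] [-0.09385218 -2.14722632  6.71143576] [-0.33551589  0.09459391  0.97228077]
t: 17.55
ee_pos: [0.4541, -0.1724, 0.1878]
ee_rot: [179.9, 0.1, -58.5]
contact_force: [-0.2, 0.6, 0.8]
opening: 0.0423
```

```bash
python3 -m inch '[{"x":31,"y":29,"z":0,"rx":0,"ry":0,"rz":0,"claw":0.5},{"x":31,"y":29,"z":0,"rx":0,"ry":0,"rz":0,"claw":0.5},{"x":31,"y":29,"z":0,"rx":0,"ry":0,"rz":0,"claw":0.5},{"x":31,"y":29,"z":0,"rx":0,"ry":0,"rz":0,"claw":0.5},{"x":31,"y":29,"z":0,"rx":0,"ry":0,"rz":0,"claw":0.5},{"x":31,"y":29,"z":0,"rx":0,"ry":0,"rz":0,"claw":0.5},{"x":0,"y":0,"z":0,"rx":0,"ry":0,"rz":0,"claw":0.5}]'
python3 - <<'E'
from rel import *
o=env.get_obs(); print(o["ee_pos"],o["contact_force"]); side=cam("side");top=cam("top")
u=proj(side,[[.534,-.197,.045]])[0]; u2=proj(top,[[.534,-.197,.045]])[0]
print("car side",fitheld(side,u,[.5375,-.202,15.],.036),"top",fitcar([top],[u2],[.533,-.196,[15.]],.036))
for z in (.030,.036,.042,.048): print(z,fitcar([side],[u],[.5375,-.202,[15.]],z),)
k=[.455,-.173,.082]
print("knob",fitknob([side],[proj(side,[k])[0]],[.458,-.176,-55.]),fitknob([top],[proj(top,[k])[0]],[.454,-.172,-55.]))
cv2.imwrite("pics/s11.png",side["pixels"]);cv2.imwrite("pics/t11.png",top["pixels"])
cv2.imwrite("pics/c11.png",np.hstack([cv2.resize(side["pixels"][130:270,250:410],None,fx=2.5,fy=2.5,interpolation=cv2.INTER_CUBIC),cv2.resize(top["pixels"][180:320,240:400],None,fx=2.5,fy=2.5)]))
E
```

```text
t: 18.25
ee_pos: [0.4017, -0.4263, 0.1865]
ee_rot: [180.0, 0.0, -58.8]
contact_force: [0.1, -0.1, -0.1]
opening: 0.0426
[ 0.4017121  -0.42627467  0.18650324] [ 0.05045861 -0.070897   -0.14441613]
car side (array([ 0.53909808, -0.2039472 , 12.29563367]), np.float64(347.6116027832031)) top (array([ 0.53594205, -0.19873745, 13.6764742 ]), np.float64(306.26318359375))
0.03 (array([ 0.54155127, -0.20941842, 11.95840037]), np.float64(329.5462341308594))
0.036 (array([ 0.53902904, -0.20340626, 11.78593148]), np.float64(349.65087890625))
0.042 (array([ 0.53672082, -0.19796726, 11.89479422]), np.float64(370.1293640136719))
0.048 (array([ 0.53373379, -0.19255194, 11.90768984]), np.float64(391.3149719238281))
knob (array([  0.45629581,  -0.17629822, -70.13427313]), np.float64(65.42037963867188)) (array([  0.45250688,  -0.1717767 , -56.01417828]), np.float64(31.0))
```

View pics/c11.png

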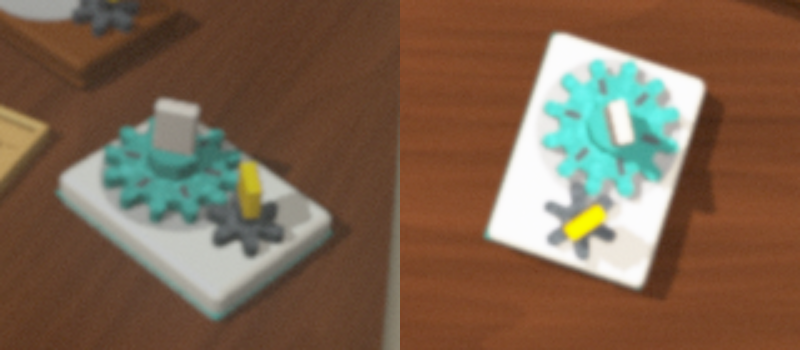

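View pics/t11.png

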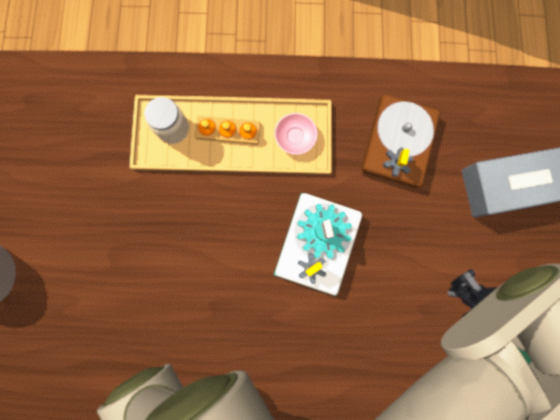

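The knob bar now lies crosswise (top crop 585,222), about 76° from its start by the top camera. The carousel is flat, meshed and turned about 34° with it. The tray's things are unmoved and the gripper is clear at (465,288).

```bash
python3 -c "
from workcell import job; print(job.job_done())"
```

```text
the job is handed in; nothing more can be done
None
```

The job is handed in at about 18 s of the 54 s allowed. The carousel is on the spindle and released, and I then turned the knob clockwise until I felt its stop.

- **Placing:** I gripped the carousel by its handle and turned it to the meshing angle worked out from the pictures. It went down onto the deck without catching on the drive gear, so no rocking was needed. Contact came at tool height 82 mm, which puts the underside at about 36 mm (deck height). I then let go and moved clear.
- **Knob:** The turning moment rose from about 0.15 to 0.97 N m at the end of the turn, which is the stop. I then opened the gripper and backed away.
- **Last checks, good:** In the top picture the knob had turned about 76°, against 74.5° between the stops. The carousel had turned about 34–35°, where 37° less the play in the teeth is expected. It looked flat and meshed, the things on the tray had not moved, and the gripper touched nothing.
- **Last checks, disagreeing:**
  - The two cameras placed things 3–6 mm apart, which is more than the stated 2 mm. I corrected for this using the robot's own position.
  - The side camera put the carousel 1–2° behind the top camera's reading.
  - The side camera also gave a knob angle about 14° off (-70° against -56°). It sees the bar nearly end-on, so I trusted the top camera and the felt stop.
  - The carousel's fitted centre moved about 2–3 mm while being driven, within the play of its bore.

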